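# Raise the telescopic recipe-card stand to its second stop and hold it up

### The job

Raise the telescopic recipe-card stand to its full height so that a card can be clipped in: push the release pad on its side down until the mast springs free and pops up a little, then take hold of the clip head and pull it straight up, past the first stop, to the second stop. The mast sinks back if it is let go, so finish while still holding the head up there, steadily; leave the other things on the worktop where they stand.

Things in the scene. Friction and masses are not known exactly. Their poses are not given: they have to be found in the camera images.
- stand: Grey recipe-card stand fixed to the worktop: black round suction foot 112 mm across and 17 mm high, grey pillar 56 mm across up to 85 mm high. Origin: centre of its underside, z up. In its frame the release pad lies on the -x side and the bar of the clip head runs along x. A collar 62 mm across (6 mm thick, underside 85 mm above the worktop when the mast is down) sits on top of the pillar. The position and the yaw change from run to run.
- pad_top (a point): Centre of the upper face of the release pad, a grey ribbed pad 28 x 24 mm on the end of a small steel bell-crank lever, 85 mm out from the mast axis (stand -x) and 85 mm above the worktop. Nothing is under it for 50 mm. Press it straight down; its hook then swings off the collar.
- latch (a joint): Angle of the release lever, rad: 0 at rest (hook over the collar, mast locked), 0.21 pad fully down (the pad has sunk 12 mm). The hook is off the collar from about 0.16 (9 mm). It takes about 2 N at the pad to start and about 4 N fully down, then meets a firm stop; a spring returns it. While the hook is on the collar the mast cannot be pulled up.
- head_grip (a point): Grip point of the clip head on the mast axis, 118 mm above the worktop when the mast is down and locked, 15 mm above the collar's upper face. Moves up with the mast. The head is a grey bar 52 mm long (stand x), 18 mm wide (stand y) and 23 mm high, with a thin card slit along its top; the bar begins 10 mm below this point and ends 12 mm above it. Grasp it from above across its 18 mm width.
- clip_head: The clip head itself; origin: centre of its bar's underside, 10 mm below point head_grip; axes as the stand's.
- mast_upper (a joint): Extension of the upper (thin) tube out of the lower one, m: about 0.002 down and locked; when the hook is released it pops up by a spring to about 0.017 and stays there (the hook then swings in under the collar, so it does not fall back). 0.060 is the first stop. Pulling it to the first stop takes 1 to 3 N.
- mast_lower (a joint): Extension of the lower (thick) tube out of the pillar, m: 0 down. It begins to rise when the upper tube is at its stop, and then takes 4 to 7 N; 0.055 is its end, the second stop (the head has then risen 115 mm altogether, grip point about 231 mm above the worktop). A spring draws it back when let go.
- spice_jar: Bystander: spice jar with a white cap, 47 mm across and 98 mm high, standing near the stand; origin at its underside.
- tomato_tin: Bystander: food tin 75 mm across and 58 mm high, near the stand; origin at its underside.
- garlic: Bystander: garlic bulb 56 mm across and 56 mm high, near the stand; origin at its underside.
- mug: Bystander: white mug 89 mm across (120 mm with its handle) and 98 mm high; origin at its underside.

How it is judged:
On the way, in this order (a step that is already met when the one before it is completed fails the run):
1. the release pad is pushed down and the hook leaves the collar (value of joint latch above 0.15 rad), for 0.02 s.
2. the clip head, in the fingers, is pulled up to the first stop (value of joint mast_upper above 0.055 m and contact force between the fingers and clip_head above 2 N), for 0.05 s.
At the end, for the whole second after the job is handed in: The fingers hold the clip head (contact over 2 N) with the mast at its second stop: upper tube out more than 56 of 60 mm, lower tube more than 50 of 55 mm, grip point more than 222 mm above the worktop, the head at rest (under 20 mm/s). The program finishes while holding (value of joint mast_upper above 0.056 m and value of joint mast_lower above 0.05 m and contact force between the fingers and clip_head above 2 N and height (world z) of head_grip above 0.222 m and linear speed of clip_head below 0.02 m/s); the arm keeps its last pose, push and grip.
It fails at once if the spice jar is shoved or knocked more than 30 mm from its place (distance of spice_jar from where it was at the start of the episode above 0.03 m).
It fails at once if the tomato tin is shoved or knocked more than 30 mm from its place (distance of tomato_tin from where it was at the start of the episode above 0.03 m).
It fails at once if the garlic is shoved or knocked more than 30 mm from its place (distance of garlic from where it was at the start of the episode above 0.03 m).
It fails at once if the mug is shoved or knocked more than 30 mm from its place (distance of mug from where it was at the start of the episode above 0.03 m).
It also fails if it takes over 42 s, if anything falls off the work surface, if the arm or the gripper's body presses on something with over 40 N, if the wrist force passes 120 N, or if a joint passes its speed limit or range.

### The arm

A 6-joint arm with a two-finger parallel gripper is mounted at the origin on a cart in front of the work surface, level with it; the furniture and walls round the work are solid. World frame = base frame: x ahead of the robot, y to its left, z up, the work surface at z = 0. Lengths are in m, angles in rad, forces in N, time in s.
With the tool pointing down it reaches from about 0.325 to 0.9 m from the base axis. Payload 6.1 kg.
Tool frame: the origin (TCP) lies midway between the tips of the shut fingers; the grasp point (between the pads) lies 19 mm behind it (env.hold_point_z is the distance from the TCP to the grasp point, in m); z points along the fingers, y is the line along which they close (so a half turn about z gives the same grasp; the last joint's range is limited). The gripper opens to 87 mm and grips with 3 to 60 N. Pads are 19 mm wide; open, the fingers measure 117 mm over their backs; the gripper's body (75 mm by 190 mm) begins 51 mm behind the grasp point.
Start: joints at [1.091, 0.22, 1.526, -0, 1.395, -0.126], TCP at [0.217, 0.586, 0.223] pointing down, gripper open.
Joint ranges: [-2.98, 2.98], [-0.91, 2.08], [0.09, 2.57], [-1.24, 4.39], [0.2, 2.65], [-2.68, 2.68]. Speed limits (rad/s): [2.57, 2.57, 3.01, 3.14, 3.14, 3.14].

### API

Orientations are given as a unit quaternion [x, y, z, w].
In Python, from rig import env gives the robot as it stands.
- The arm moves only by the shell command python3 -m handwheel 'ROWS' [FORCE]. ROWS is JSON, a list of rows, each an object of numbers: "tx", "ty", "tz": the shift along the tool's x, y, z in cm; "spin": the turn about the tool's z in degrees; "grip": the opening, from -1 (shut) to 1 (fully open). In form: [{"tx": .., "ty": .., "tz": .., "spin": .., "grip": ..}, ...]. A call has 1 to 5 rows; each row is the pose to reach, as a shift and turn from the pose commanded when the call began, along the tool's axes at that moment; what a row does not reach only later rows make up. A row lasts 1/8 s, in which the tool goes at most 62.5 mm and 10.7 degrees, less where a joint would pass 70% of its speed; a pose out of reach is approached as far as the arm can. A call with a gripper value outside its range is refused whole. The fingers move at their own pace and stop on an object; FORCE is the grip in N (left out, the last holds). Time passes only in rows, so rows that repeat a pose let the fingers close. It gives the time, the measured TCP pose, the force, the opening and the grip force at its end, in the units of the state.
- env.sense(): the state, without advancing time (a new reading comes with each control period).
- env.read_camera(name): name is "scene" or "top"; returns a dict with "frame" (400x640x3 uint8, red, green, blue), "range_z" (400x640 float32, m along the optical axis (not along the pixel's ray), 0 where there is no reading), "fx", "fy", "cx", "cy" (pixels), "R" (3x3) and "t" (3): a world point X has camera coordinates R X + t. Camera axes: x right, y down, z forward; pixel columns grow to the right and rows downward; lengths in m; the calibration is good to about 2 mm. A picture is of the moment at which its call begins.
- env.hand_in(): hands the job in; it is judged then, once.
The state is a dict: "time_s": time; "qpos": joint angles; "qd": joint speeds; "joint_torque": joint torques, N m; "eef_pos": TCP position; "eef_rot": TCP orientation; "wrist_force": force on the tool from outside, world axes, zero at the start; "ft_torque": the same for the moment, N m; "opening": finger opening in m; "finger_force": force on a finger pad.
Only numpy, scipy, OpenCV 4.12 (cv2) and the standard library are available. Lean on these libraries where they do the work, as an engineer would, in place of code of your own. Each camera call takes 0.05 s, during which the arm holds its last target. There are 200 camera calls.

## Working session

There is one attempt and no reset: what is moved stays moved. The work goes in short steps, Python scripts to look and compute and a shell command to move; the robot and the scene stay as the last step left them, time stands still between calls to the robot, and variables do not carry over. Pictures are saved under pics/ and viewed, at most 10 in all, crops included, and the job is handed in when it is done.

```bash
mkdir -p pics; ls
cat > h.py <<'E'
import numpy as np, cv2
from rig import env
def snap(n,f):
    c=env.read_camera(n); cv2.imwrite('pics/'+f,c['frame'][:,:,::-1]); np.savez('pics/'+f[:-4]+'.npz',**c); return c
def cloud(c):
    v,u=np.mgrid[0:400,0:640]; z=c['range_z']
    P=np.stack([(u-c['cx'])/c['fx']*z,(v-c['cy'])/c['fy']*z,z],-1)
    W=(P-c['t'])@c['R']; W[z==0]=np.nan; return W
E
python3 - <<'E'
from h import *
for n in('scene','top'):
    c=snap(n,n+'0.png'); print(n,c['fx'],-c['R'].T@c['t'],c['R'].round(2).tolist())
print(env.sense())
E
```

```text
pics
scene 382.53567306142764 [-0.06687591 -0.19036681  0.81738757] [[0.33, -0.94, 0.01], [-0.67, -0.24, -0.7], [0.66, 0.23, -0.71]]
top 389.7556520254169 [0.41280289 0.01596721 1.20111464] [[-0.02, -1.0, -0.03], [-0.98, 0.02, -0.18], [0.18, 0.02, -0.98]]
{'time_s': 0.1, 'qpos': array([ 1.09089132e+00,  2.21155895e-01,  1.52749994e+00, -2.37895553e-05,
        1.39471774e+00, -1.26097124e-01]), 'qd': array([-9.35826129e-04, -1.00223272e-04, -3.27515915e-03,  1.71692979e-04,
        2.87074333e-04, -4.30749987e-05]), 'joint_torque': array([ 2.64682058e-03, -4.95942914e+01, -3.88520372e+01,  6.99721626e-02,
        5.15890005e-02, -3.49545144e-05]), 'eef_pos': array([0.21629034, 0.5857762 , 0.2215396 ]), 'eef_rot': array([ 1.75980552e-01,  9.84393241e-01, -8.53390378e-04, -2.54525482e-04]), 'wrist_force': array([0.01038641, 0.60222593, 0.25699835]), 'ft_torque': array([-0.00363822,  0.01963886, -0.00769421]), 'finger_force': 0.0, 'opening': 0.08672694510016106}
```

View pics/scene0.png

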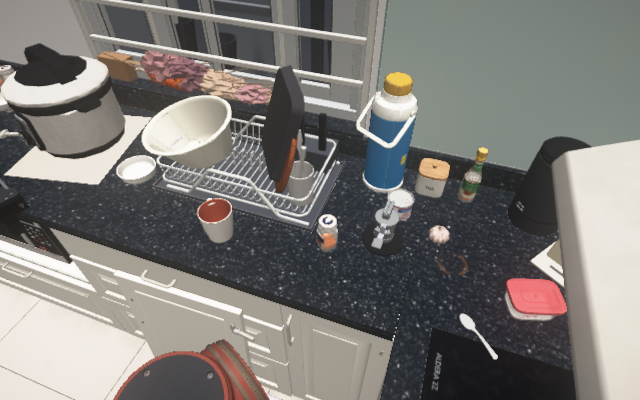

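View pics/top0.png

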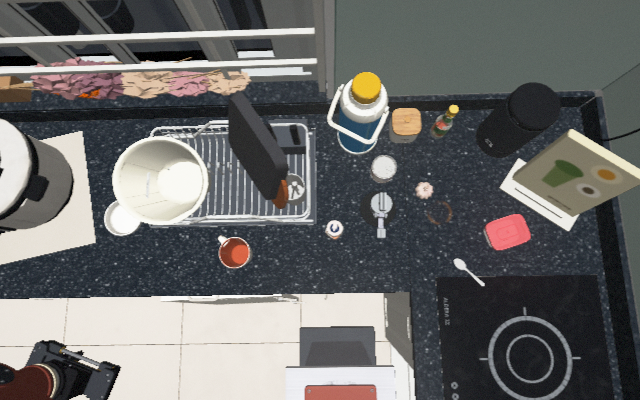

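The stand is at about (381,207) in the top view, with the pad below it at about (381,232). In the scene view it is at about (383,235). The jar is at (335,229), the tin at (383,168), the garlic at (425,190) and the mug at (235,252) in the top view. Next I'll measure.

Run:
```python
from h import *
ims=[]
for n,(x0,y0) in (('top',(340,165)),('scene',(340,180))):
    c=np.load(f'pics/{n}0.npz'); W=cloud(c); 
    ims.append(cv2.resize(c['frame'][y0:y0+90,x0:x0+80,::-1],None,fx=5,fy=5,interpolation=cv2.INTER_CUBIC)[:450])
    m=np.isfinite(W[...,2]); X=W[m]
    for lo,hi in((.06,.081),(.081,.089),(.089,.1),(.112,.14)):
        s=X[(X[:,2]>lo)&(X[:,2]<hi)&(abs(X[:,1]+.135)<.25)&(X[:,0]>.3)&(X[:,0]<.8)]
        # near stand
        px=(207,381) if n=='top' else (222,385)
        r=W[px]; s=s[np.hypot(*(s[:,:2]-r[:2]).T)<.15]
        print(n,lo,r.round(3),len(s),s[:,:2].mean(0).round(4),s[:,:2].min(0).round(3),s[:,:2].max(0).round(3))
    hh=X[(X[:,2]>.125)&(X[:,2]<.14)&(np.hypot(*(X[:,:2]-r[:2]).T)<.05)]
    if len(hh): print(hh[::4].round(3).tolist())
cv2.imwrite('pics/crop0.png',np.hstack(ims))
```

```text
top 0.06 [ 0.596 -0.125  0.124] 111 [ 0.5609 -0.1143] [ 0.517 -0.145] [0.591 0.005]
top 0.081 [ 0.596 -0.125  0.124] 110 [ 0.5578 -0.1213] [ 0.516 -0.156] [ 0.638 -0.001]
top 0.089 [ 0.596 -0.125  0.124] 344 [ 0.5849 -0.0765] [ 0.523 -0.159] [0.643 0.019]
top 0.112 [ 0.596 -0.125  0.124] 130 [ 0.6131 -0.1279] [ 0.588 -0.138] [ 0.64  -0.119]
[[0.638, -0.123, 0.129], [0.636, -0.123, 0.126], [0.635, -0.137, 0.126], [0.633, -0.137, 0.125], [0.629, -0.134, 0.132], [0.626, -0.128, 0.13], [0.624, -0.122, 0.129], [0.62, -0.122, 0.133], [0.621, -0.136, 0.128], [0.618, -0.133, 0.129], [0.615, -0.131, 0.128], [0.612, -0.125, 0.129], [0.61, -0.122, 0.125], [0.61, -0.136, 0.126], [0.607, -0.133, 0.128], [0.605, -0.13, 0.125], [0.601, -0.124, 0.13], [0.598, -0.121, 0.129], [0.598, -0.135, 0.13], [0.595, -0.135, 0.127], [0.593, -0.13, 0.127], [0.59, -0.124, 0.128]]
scene 0.06 [ 0.595 -0.133  0.093] 219 [ 0.57   -0.1014] [ 0.518 -0.159] [ 0.735 -0.002]
scene 0.081 [ 0.595 -0.133  0.093] 138 [ 0.54   -0.1128] [ 0.515 -0.164] [ 0.613 -0.003]
scene 0.089 [ 0.595 -0.133  0.093] 409 [ 0.5876 -0.0934] [ 0.518 -0.163] [0.643 0.012]
scene 0.112 [ 0.595 -0.133  0.093] 150 [ 0.609  -0.1336] [ 0.587 -0.143] [ 0.64  -0.123]
[[0.638, -0.126, 0.132], [0.64, -0.132, 0.129], [0.632, -0.13, 0.132], [0.637, -0.14, 0.131], [0.628, -0.131, 0.132], [0.634, -0.14, 0.13], [0.625, -0.132, 0.132], [0.629, -0.141, 0.131], [0.626, -0.132, 0.128], [0.628, -0.142, 0.129], [0.623, -0.133, 0.127], [0.614, -0.124, 0.129], [0.621, -0.134, 0.126], [0.61, -0.125, 0.13], [0.617, -0.134, 0.126], [0.607, -0.126, 0.129], [0.61, -0.135, 0.13], [0.6, -0.125, 0.132], [0.605, -0.136, 0.132], [0.602, -0.127, 0.128], [0.6, -0.137, 0.133], [0.593, -0.126, 0.133], [0.597, -0.135, 0.131], [0.592, -0.127, 0.13], [0.594, -0.136, 0.132], [0.59, -0.127, 0.129], [0.591, -0.137, 0.131], [0.591, -0.135, 0.127], [0.59, -0.138, 0.125]]
```

View pics/crop0.png

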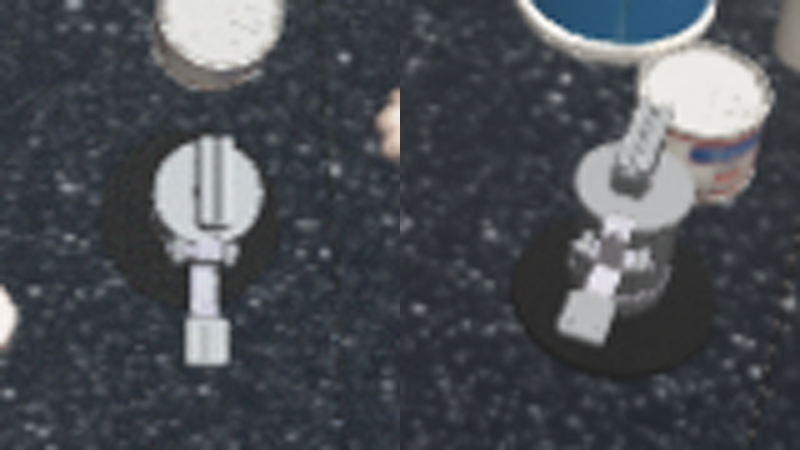

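Run:
```python
from h import *
for n in('top','scene'):
    c=np.load(f'pics/{n}0.npz'); W=cloud(c); X=W[np.isfinite(W[...,2])]
    d=np.hypot(X[:,0]-.614,X[:,1]+.13)
    hh=X[(X[:,2]>.124)&(X[:,2]<.136)&(d<.05)]
    r=cv2.minAreaRect((hh[:,:2]*1000).astype(np.float32)); print(n,'head',r)
    p=X[(X[:,2]>.078)&(X[:,2]<.092)&(abs(X[:,0]-.529)<.025)&(abs(X[:,1]+.13)<.025)]
    r2=cv2.minAreaRect((p[:,:2]*1000).astype(np.float32)); print('pad',r2,p.mean(0))
    # collar
    q=X[(X[:,2]>.086)&(X[:,2]<.096)&(d<.045)]; print('collar',cv2.minEnclosingCircle((q[:,:2]*1000).astype(np.float32)))
    ft=X[(X[:,2]>.15)&(abs(X[:,0]-.59)<.14)&(abs(X[:,1]+.13)<.16)]
    if len(ft): print('tall',len(ft),ft.min(0),ft.max(0), ft[:,0].min())
    c_=c['R']@np.array([.529,-.131,.085])+c['t']; print('px pred pad',c_[:2]/c_[2]*c['fx']+[c['cx'],c['cy']])
```

```text
top head ((614.2348022460938, -128.29949951171875), (16.84347915649414, 49.18321228027344), 88.0635986328125)
pad ((530.8282470703125, -125.43082427978516), (20.73593521118164, 29.66225242614746), 88.25749969482422) [ 0.52968185 -0.12513598  0.08290137]
collar ((609.151611328125, -127.76258850097656), 34.28556823730469)
px pred pad [382.59561953 232.46724845]
scene head ((614.1845092773438, -133.26901245117188), (17.692665100097656, 51.98374557495117), 87.83674621582031)
pad ((532.7797241210938, -129.79319763183594), (23.719972610473633, 34.32990646362305), 86.11817169189453) [ 0.52867618 -0.12955755  0.08516117]
collar ((609.9421997070312, -134.0901336669922), 36.42961502075195)
px pred pad [377.55001072 242.924708  ]
```

```bash
python3 -m handwheel '[{"tx":-4.3,"ty":-4.5,"grip":-1},{"tx":-8.6,"ty":-9,"grip":-1},{"tx":-13,"ty":-13.4,"grip":-1},{"tx":-17.3,"ty":-17.9,"grip":-1},{"tx":-21.6,"ty":-22.4,"grip":-1}]' 10; python3 -m handwheel '[{"tx":-4.3,"ty":-4.5,"grip":-1},{"tx":-8.6,"ty":-9,"grip":-1},{"tx":-13,"ty":-13.4,"grip":-1},{"tx":-17.3,"ty":-17.9,"grip":-1},{"tx":-21.6,"ty":-22.4,"grip":-1}]'; python3 -c "
from h import *
s=env.sense();print(s['eef_pos'],s['eef_rot'],s['opening'])"
```

```text
[0.21629034 0.5857762  0.2215396 ] [ 1.75980552e-01  9.84393241e-01 -8.53390378e-04 -2.54525482e-04] 0.08672694510016106validation failed for argument at $[0]...
validation failed for argument at $[0]...
```

Probably every key is required.

```bash
python3 -m handwheel '[{"tx":-4.3,"ty":-4.5,"tz":0,"spin":0,"grip":-1},{"tx":-8.6,"ty":-9,"tz":0,"spin":0,"grip":-1},{"tx":-13,"ty":-13.4,"tz":0,"spin":0,"grip":-1},{"tx":-17.3,"ty":-17.9,"tz":0,"spin":0,"grip":-1},{"tx":-21.6,"ty":-22.4,"tz":0,"spin":0,"grip":-1}]' 10
```

```text
time_s: 0.72
eef_pos: [0.3418, 0.2994, 0.2223]
eef_rot: [0.176, 0.984, -0.0, 0.0]
wrist_force: [1.1, 0.1, 0.8]
opening: 0.045
finger_force: 0.0
```

```bash
python3 -m handwheel '[{"tx":-4.3,"ty":-4.5,"tz":0,"spin":-4,"grip":-1},{"tx":-8.6,"ty":-9,"tz":0,"spin":-8,"grip":-1},{"tx":-13,"ty":-13.4,"tz":0,"spin":-12,"grip":-1},{"tx":-17.3,"ty":-17.9,"tz":0,"spin":-16,"grip":-1},{"tx":-21.6,"ty":-22.4,"tz":0,"spin":-18.3,"grip":-1}]' && python3 -m handwheel '[{"tx":0,"ty":0,"tz":0,"spin":0,"grip":-1},{"tx":0,"ty":0,"tz":0,"spin":0,"grip":-1}]'; python3 -c "
from h import *
from scipy.spatial.transform import Rotation as R
s=env.sense();M=R.from_quat(s['eef_rot']).as_matrix();print(M.round(4)); print(100*M.T@(np.array([.529,-.1275,.11])-s['eef_pos']))"
```

```text
time_s: 1.35
eef_pos: [0.4669, 0.0144, 0.2224]
eef_rot: [0.016, 1.0, 0.0, 0.0]
wrist_force: [1.4, 0.7, 0.8]
opening: 0.0017
finger_force: 0.0
time_s: 1.6
eef_pos: [0.466, 0.0166, 0.222]
eef_rot: [0.018, 1.0, 0.0, -0.001]
wrist_force: [-0.9, 1.1, 0.7]
opening: 0.0004
finger_force: 0.0
[[-9.994e-01  3.590e-02 -1.400e-03]
 [ 3.590e-02  9.994e-01  7.000e-04]
 [ 1.400e-03  7.000e-04 -1.000e+00]]
[ -6.82554269 -14.17809855  11.18055877]
```

```bash
python3 -m handwheel '[{"tx":-2.6,"ty":-5.4,"tz":0,"spin":0,"grip":-1},{"tx":-5.2,"ty":-10.8,"tz":0,"spin":0,"grip":-1},{"tx":-6.8,"ty":-14.2,"tz":2.5,"spin":0,"grip":-1},{"tx":-6.8,"ty":-14.2,"tz":7,"spin":0,"grip":-1},{"tx":-6.8,"ty":-14.2,"tz":11,"spin":0,"grip":-1}]' && python3 -m handwheel '[{"tx":0,"ty":0,"tz":0,"spin":0,"grip":-1},{"tx":0,"ty":0,"tz":0,"spin":0,"grip":-1}]'
python3 - <<'E'
from h import *
ims=[]
for n,(x0,y0) in (('top',(340,165)),('scene',(340,180))):
    c=snap(n,n+'1.png'); ims.append(cv2.resize(c['frame'][y0:y0+90,x0:x0+80,::-1],None,fx=5,fy=5,interpolation=cv2.INTER_CUBIC))
cv2.imwrite('pics/crop1.png',np.hstack(ims))
E
```

```text
time_s: 2.22
eef_pos: [0.5295, -0.126, 0.111]
eef_rot: [0.016, 1.0, 0.0, -0.0]
wrist_force: [0.2, -0.6, -1.1]
opening: 0.0002
finger_force: 0.0
time_s: 2.48
eef_pos: [0.5306, -0.1269, 0.1142]
eef_rot: [0.016, 1.0, -0.0, 0.001]
wrist_force: [0.8, 0.4, 0.3]
opening: 0.0009
finger_force: 0.0
```

View pics/crop1.png

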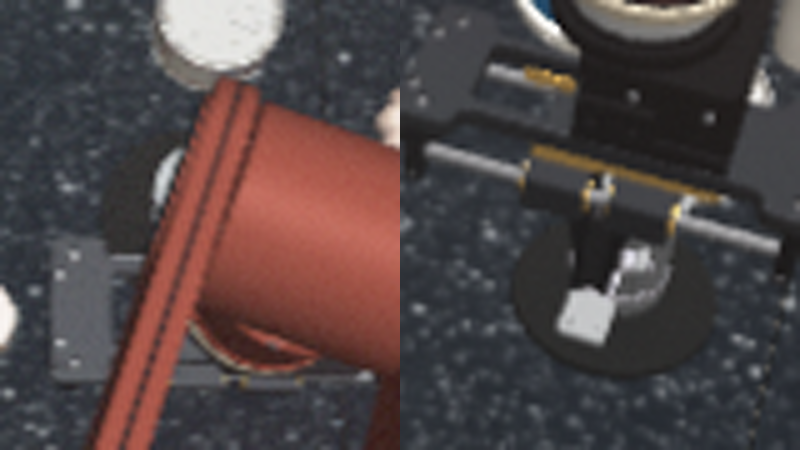

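The fingertips are above the pad, at crop pixel (600,285) against the pad at (585,320). That offset fits the height gap, so I'll press.

```bash
python3 -m handwheel '[{"tx":0,"ty":0,"tz":1.2,"spin":0,"grip":-1},{"tx":0,"ty":0,"tz":2.2,"spin":0,"grip":-1},{"tx":0,"ty":0,"tz":2.8,"spin":0,"grip":-1},{"tx":0,"ty":0,"tz":3.2,"spin":0,"grip":-1},{"tx":0,"ty":0,"tz":3.5,"spin":0,"grip":-1}]' && python3 -m handwheel '[{"tx":0,"ty":0,"tz":0.2,"spin":0,"grip":-1},{"tx":0,"ty":0,"tz":0.4,"spin":0,"grip":-1},{"tx":0,"ty":0,"tz":0.4,"spin":0,"grip":-1}]'
```

```text
time_s: 3.2
eef_pos: [0.529, -0.1279, 0.0773]
eef_rot: [0.017, 1.0, 0.0, -0.001]
wrist_force: [-5.1, -0.0, 5.0]
opening: 0.0006
finger_force: 2.8
time_s: 3.58
eef_pos: [0.5288, -0.1279, 0.0746]
eef_rot: [0.017, 1.0, 0.0, -0.001]
wrist_force: [-10.7, 1.7, 15.0]
opening: 0.0007
finger_force: 8.1
```

```bash
python3 -m handwheel '[{"tx":0,"ty":0,"tz":-1.5,"spin":0,"grip":-1},{"tx":0,"ty":0,"tz":-5,"spin":0,"grip":-1},{"tx":0,"ty":0,"tz":-10,"spin":0,"grip":-0.2},{"tx":3,"ty":0,"tz":-15,"spin":0,"grip":-0.2},{"tx":3,"ty":0,"tz":-17,"spin":0,"grip":-0.2}]'; python3 -m handwheel '[{"tx":0,"ty":8,"tz":0,"spin":0,"grip":-0.2},{"tx":0,"ty":8,"tz":0,"spin":0,"grip":-0.2},{"tx":0,"ty":8,"tz":0,"spin":0,"grip":-0.2}]'
python3 - <<'E'
from h import *
from scipy.spatial.transform import Rotation as R
ims=[]
for n,(x0,y0) in (('top',(340,165)),('scene',(340,180))):
    c=snap(n,n+'2.png'); ims.append(cv2.resize(c['frame'][y0:y0+90,x0:x0+80,::-1],None,fx=5,fy=5,interpolation=cv2.INTER_CUBIC))
    W=cloud(c); X=W[np.isfinite(W[...,2])]
    hh=X[(abs(X[:,0]-.614)<.03)&(abs(X[:,1]+.131)<.02)&(X[:,2]>.12)&(X[:,2]<.16)]
    if len(hh): print(n,len(hh),np.percentile(hh[:,2],[10,50,90]),cv2.minAreaRect((hh[hh[:,2]>.138][:,:2]*1000).astype(np.float32)))
cv2.imwrite('pics/crop2.png',np.hstack(ims))
s=env.sense();M=R.from_quat(s['eef_rot']).as_matrix();print(s['eef_pos'],100*M.T@(np.array([.614,-.131,.133-.019])-s['eef_pos']),M[:,1],s['opening'])
E
```

```text
time_s: 4.2
eef_pos: [0.5006, -0.1274, 0.248]
eef_rot: [0.017, 1.0, -0.001, 0.003]
wrist_force: [0.6, -0.6, 0.2]
opening: 0.0228
finger_force: 0.0
time_s: 4.58
eef_pos: [0.5027, -0.0461, 0.2438]
eef_rot: [0.016, 1.0, -0.0, 0.0]
wrist_force: [-0.2, -0.5, -0.1]
opening: 0.0349
finger_force: 0.0
top 20 [0.13861635 0.14237563 0.14618312] ((634.9580688476562, -129.863525390625), (17.45684242248535, 8.148292541503906), 83.20046997070312)
scene 157 [0.13230967 0.1443697  0.14722106] ((613.0170288085938, -133.4550018310547), (17.67382049560547, 51.67786407470703), 86.45832824707031)
[ 0.50259459 -0.04753348  0.24345877] [-11.41534409  -7.95427813  12.95350728] [ 3.39255982e-02  9.99424085e-01 -7.42905122e-04] 0.034564719964430064
```

View pics/crop2.png

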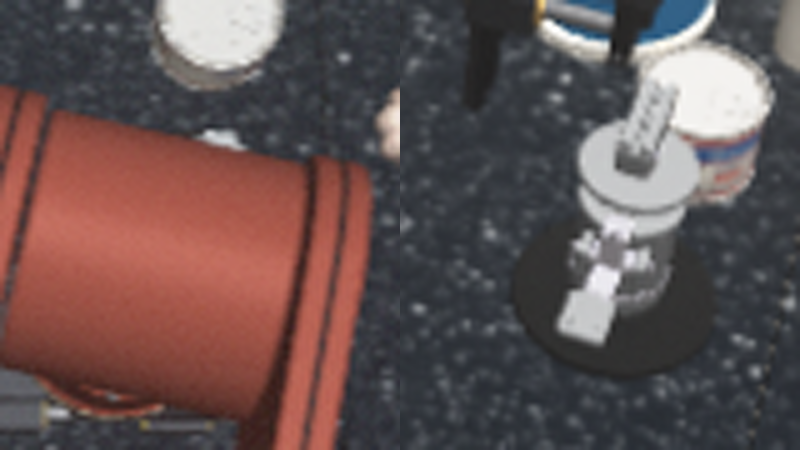

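The mast has popped up: the head top is at 0.145 m, and the head is at scene-crop pixel (648,125). Next I move above it and descend with the fingers open.

```bash
python3 -m handwheel '[{"tx":-5,"ty":-3.5,"tz":0,"spin":0,"grip":0},{"tx":-9,"ty":-7,"tz":0,"spin":0,"grip":0},{"tx":-11.4,"ty":-8,"tz":2,"spin":0,"grip":0},{"tx":-11.4,"ty":-8,"tz":6,"spin":0,"grip":0},{"tx":-11.4,"ty":-8,"tz":7,"spin":0,"grip":0}]'; python3 -m handwheel '[{"tx":0,"ty":0,"tz":2,"spin":0,"grip":0},{"tx":0,"ty":0,"tz":4,"spin":0,"grip":0},{"tx":0,"ty":0,"tz":5.8,"spin":0,"grip":0},{"tx":0,"ty":0,"tz":5.8,"spin":0,"grip":0}]'
python3 - <<'E'
from h import *
c=snap('scene','scene3.png')
cv2.imwrite('pics/crop3.png',cv2.resize(c['frame'][160:270,320:440,::-1],None,fx=5,fy=5,interpolation=cv2.INTER_CUBIC))
E
```

```text
time_s: 5.3
eef_pos: [0.6114, -0.1317, 0.1695]
eef_rot: [0.018, 1.0, 0.001, -0.003]
wrist_force: [0.0, 0.4, -0.2]
opening: 0.0434
finger_force: 0.0
time_s: 5.8
eef_pos: [0.6122, -0.1302, 0.1135]
eef_rot: [0.017, 1.0, 0.001, -0.002]
wrist_force: [0.2, -0.7, 0.5]
opening: 0.0434
finger_force: 0.0
```

View pics/crop3.png

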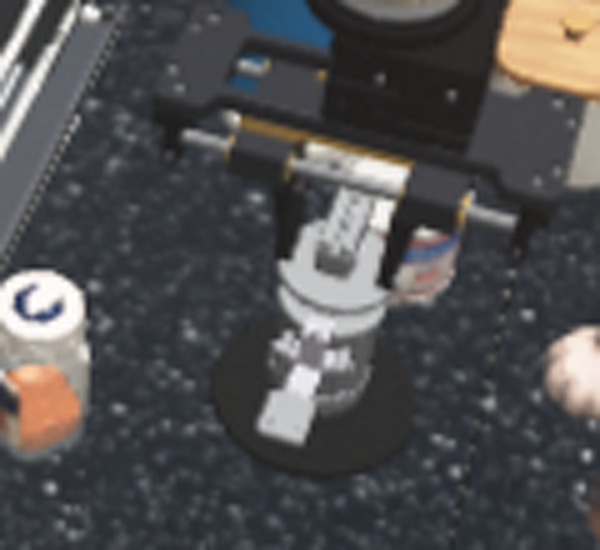

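The head, at crop pixel (345,230), lies between the fingers at (288,225) and (398,240). I'll close on it.

```bash
python3 -m handwheel '[{"tx":0,"ty":0,"tz":0,"spin":0,"grip":-1},{"tx":0,"ty":0,"tz":0,"spin":0,"grip":-1},{"tx":0,"ty":0,"tz":0,"spin":0,"grip":-1},{"tx":0,"ty":0,"tz":0,"spin":0,"grip":-1},{"tx":0,"ty":0,"tz":0,"spin":0,"grip":-1}]' 30
```

```text
time_s: 6.48
eef_pos: [0.6139, -0.1308, 0.1158]
eef_rot: [0.017, 1.0, -0.0, 0.0]
wrist_force: [-0.4, 0.7, 0.7]
opening: 0.0179
finger_force: 30.0
```

```bash
python3 -m handwheel '[{"tx":0,"ty":0,"tz":-1,"spin":0,"grip":-1},{"tx":0,"ty":0,"tz":-2,"spin":0,"grip":-1},{"tx":0,"ty":0,"tz":-3,"spin":0,"grip":-1},{"tx":0,"ty":0,"tz":-4,"spin":0,"grip":-1},{"tx":0,"ty":0,"tz":-4.6,"spin":0,"grip":-1}]';python3 -m handwheel '[{"tx":0,"ty":0,"tz":-1,"spin":0,"grip":-1},{"tx":0,"ty":0,"tz":-2,"spin":0,"grip":-1},{"tx":0,"ty":0,"tz":-3,"spin":0,"grip":-1},{"tx":0,"ty":0,"tz":-4,"spin":0,"grip":-1},{"tx":0,"ty":0,"tz":-4.5,"spin":0,"grip":-1}]';python3 -m handwheel '[{"tx":0,"ty":0,"tz":-0.2,"spin":0,"grip":-1},{"tx":0,"ty":0,"tz":-0.4,"spin":0,"grip":-1},{"tx":0,"ty":0,"tz":-0.4,"spin":0,"grip":-1}]'
```

```text
time_s: 7.1
eef_pos: [0.6136, -0.1308, 0.1619]
eef_rot: [0.017, 1.0, -0.0, 0.0]
wrist_force: [4.8, -1.1, -5.4]
opening: 0.0179
finger_force: 30.0
time_s: 7.72
eef_pos: [0.6136, -0.1308, 0.2061]
eef_rot: [0.017, 1.0, 0.0, -0.0]
wrist_force: [5.2, -1.9, -7.2]
opening: 0.0174
finger_force: 30.0
time_s: 8.1
eef_pos: [0.6136, -0.1308, 0.2101]
eef_rot: [0.017, 1.0, 0.0, -0.0]
wrist_force: [4.2, -0.2, -6.2]
opening: 0.0176
finger_force: 30.0
```

```bash
python3 -m handwheel '[{"tx":0,"ty":0,"tz":-0.2,"spin":0,"grip":-1},{"tx":0,"ty":0,"tz":-0.4,"spin":0,"grip":-1},{"tx":0,"ty":0,"tz":-0.4,"spin":0,"grip":-1}]';python3 -m handwheel '[{"tx":0,"ty":0,"tz":-0.15,"spin":0,"grip":-1},{"tx":0,"ty":0,"tz":-0.15,"spin":0,"grip":-1},{"tx":0,"ty":0,"tz":-0.15,"spin":0,"grip":-1}]'
python3 - <<'E'
from h import *
c=snap('scene','scene4.png')
cv2.imwrite('pics/crop4.png',cv2.resize(c['frame'][150:270,320:460,::-1],None,fx=5,fy=5,interpolation=cv2.INTER_CUBIC))
E
```

```text
time_s: 8.48
eef_pos: [0.6136, -0.1308, 0.2138]
eef_rot: [0.017, 1.0, 0.0, -0.0]
wrist_force: [5.5, -0.7, -7.2]
opening: 0.0177
finger_force: 30.0
time_s: 8.85
eef_pos: [0.6134, -0.1307, 0.2139]
eef_rot: [0.017, 1.0, 0.0, -0.001]
wrist_force: [8.7, -1.5, -13.3]
opening: 0.0176
finger_force: 30.0
```

View pics/crop4.png

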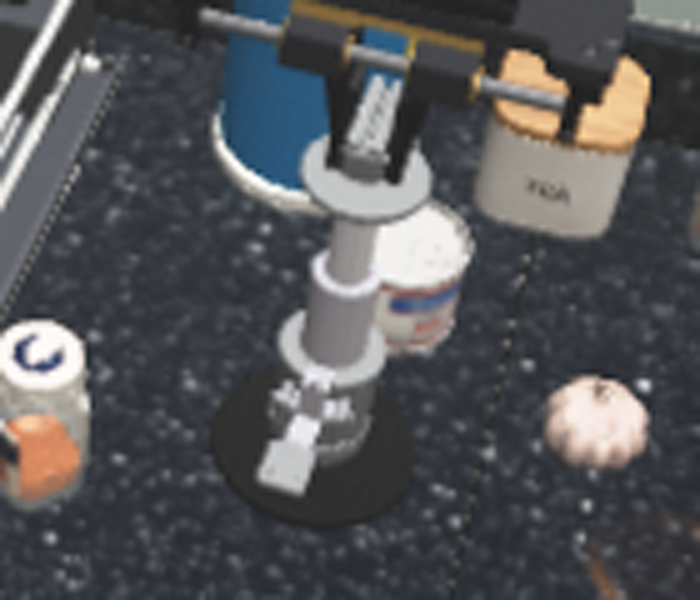

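The thin tube (350,255) and the thick tube (343,320) are both fully out, and the head is still held at (370,125). The force jumped to 13 N with no further rise, so this is the second stop. I'm handing in.

```bash
python3 -m handwheel '[{"tx":0,"ty":0,"tz":0,"spin":0,"grip":-1},{"tx":0,"ty":0,"tz":0,"spin":0,"grip":-1},{"tx":0,"ty":0,"tz":0,"spin":0,"grip":-1}]'; python3 -c "
from rig import env
print(env.hand_in())"
```

```text
time_s: 9.28
eef_pos: [0.6134, -0.1308, 0.2139]
eef_rot: [0.017, 1.0, 0.0, -0.001]
wrist_force: [7.4, -1.9, -13.1]
opening: 0.0178
finger_force: 30.0
the job is handed in; nothing more can be done
None
```

I handed the job in at 9.3 s with the gripper holding the clip head at the second stop with 30 N, grip point about 233 mm above the worktop; the arm touched none of the other items, and hand-in returned no verdict.

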